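# Shake-test the instrument tins and change the film roll

## Task

Get the sealing bench ready: the closed, sterile tins on the mat must not be opened, but in one or two of them the instrument set has come off its clip, so find out by shaking which ones rattle, lay those flat, lid up, in the wash-up tub for repacking, and lay all the silent ones flat, lid up, in the shallow steel carrier for sealing. Also change the sealing film: take the empty core off the stand's spindle and throw it in the waste bin, and put the full roll on the spindle, all the way down. Leave the flask, the dishes and the spray bottle alone.

Things in the scene. Friction and masses are not known exactly. Their poses are not given: they have to be found in the camera images.
- tin1_mid (a point): closed steel instrument tin, 130 mm along its own x, 60 mm along its own y, 48 mm tall, 0.21 to 0.64 kg with its contents, lid shut for good; the contents differ, so weight proves nothing. The point is its centre, 24 mm above its underside. None if absent in this run
- tin2_mid (a point): another closed tin, just like tin1 to look at; its centre. A sound tin is silent. In a tin that rattles a smooth 0.25 kg instrument set, a round bar 28 mm thick and 62 mm long, slides freely along the tin's length, 31 mm either way from the middle, and knocks on the end walls when the tin is jerked or stopped
- tin3_mid (a point): another closed tin, just like tin1 to look at; its centre. Whether a tin rattles shows only when it is shaken along its length (or tipped): knocks on the wrist force, and afterwards its balance has shifted to one end. Friction inside is about 0.1: brisk 70 mm strokes or a tip of 10 degrees move the set. None if absent in this run
- tin4_mid (a point): another closed tin, just like tin1 to look at; its centre
- mat: flat ribbed dark rubber mat, 170 x 410 x 4 mm, fixed; the tins lie on it side by side at the start, about 98 mm apart, long sides roughly along the mat's x; origin under its centre, z up
- carrier: shallow open steel tray, fixed: outside 300 mm along its own x by 160 mm along its own y, 20 mm tall, walls and floor 4 mm; origin under its centre. For the silent tins; three lie side by side across it (long sides along its y), 95 mm apart, the middle one at its centre. Only thin wire handles stick out at the ends
- tub: grey plastic wash-up tub, fixed: open box, outside 250 mm along its own x by 160 mm along its own y, 45 mm tall, walls and floor 5 mm, with a 10 mm rim lip; origin under its centre. For the rattling tins; two lie side by side across it (long sides along its y), 100 mm apart. Tub and carrier may be on either side
- stand: film stand, fixed: round grey foot 116 mm in diameter and 10 mm thick, with an upright steel spindle 18 mm in diameter on its centre whose tapered tip is 120 mm above the bench; origin under the centre of the foot
- core_mid (a point): empty cardboard core on the stand's spindle at the start: upright tube, 34 mm outside, 27 mm bore, 100 mm long, 30 g; it stands on the foot, so that its top is 110 mm above the bench. The point is its centre
- roll_mid (a point): full roll of sealing film, standing upright on the bench: cylinder 62 mm in diameter and 100 mm tall with a 27 mm bore from end to end, 0.15 to 0.29 kg. The point is its centre, 50 mm above its lower end; its z axis is the bore
- bin: round steel bench waste bin, fixed, open at the top: 132 mm outside at the rim, 116 mm at the foot, 100 mm tall, wall 4 mm; origin under its centre. Stand, roll and bin may change places
- flask: glass conical flask with a foil cap, 88 mm wide, 147 mm tall: not part of the job, leave it alone; origin under its centre
- dishes: stack of five dishes, 90 mm wide, 75 mm tall: not part of the job, leave it alone; origin under its centre
- spray: white spray bottle, 64 mm wide, 170 mm tall: not part of the job, leave it alone; origin under its centre

How it is judged (in metres and radians):
At the end, for the whole second after the job is handed in: Rattling tins lie flat, lid up, on the tub's floor, silent ones on the carrier's floor (within 4 degrees and 6 mm of height); the core is inside the bin, its centre under 85 mm; the roll is on the spindle, within 4 mm of the foot and 4 degrees of upright; bystanders within 30 mm of where they were (((x of tin1_mid in the frame of carrier between -0.12 and 0.12 m and y of tin1_mid in the frame of carrier between -0.048 and 0.048 m and z of tin1_mid in the frame of carrier below 0.034 m) or (x of tin1_mid in the frame of tub between -0.095 and 0.095 m and y of tin1_mid in the frame of tub between -0.048 and 0.048 m and z of tin1_mid in the frame of tub below 0.035 m and distance between any of set1_c0, set2_c0 and tin1_mid below 0.05 m)) and angle between each of tin1_mid, tin2_mid, tin3_mid, tin4_mid, roll_mid's own z axis and vertical below 0.08 rad and ((x of tin2_mid in the frame of carrier between -0.12 and 0.12 m and y of tin2_mid in the frame of carrier between -0.048 and 0.048 m and z of tin2_mid in the frame of carrier below 0.034 m) or (x of tin2_mid in the frame of tub between -0.095 and 0.095 m and y of tin2_mid in the frame of tub between -0.048 and 0.048 m and z of tin2_mid in the frame of tub below 0.035 m and distance between any of set1_c0, set2_c0 and tin2_mid below 0.05 m)) and ((x of tin3_mid in the frame of carrier between -0.12 and 0.12 m and y of tin3_mid in the frame of carrier between -0.048 and 0.048 m and z of tin3_mid in the frame of carrier below 0.034 m) or (x of tin3_mid in the frame of tub between -0.095 and 0.095 m and y of tin3_mid in the frame of tub between -0.048 and 0.048 m and z of tin3_mid in the frame of tub below 0.035 m and distance between any of set1_c0, set2_c0 and tin3_mid below 0.05 m)) and ((x of tin4_mid in the frame of carrier between -0.12 and 0.12 m and y of tin4_mid in the frame of carrier between -0.048 and 0.048 m and z of tin4_mid in the frame of carrier below 0.034 m) or (x of tin4_mid in the frame of tub between -0.095 and 0.095 m and y of tin4_mid in the frame of tub between -0.048 and 0.048 m and z of tin4_mid in the frame of tub below 0.035 m and distance between any of set1_c0, set2_c0 and tin4_mid below 0.05 m)) and x of set1_c0 in the frame of tub between -0.125 and 0.125 m and y of set1_c0 in the frame of tub between -0.08 and 0.08 m and x of set2_c0 in the frame of tub between -0.125 and 0.125 m and y of set2_c0 in the frame of tub between -0.08 and 0.08 m and horizontal distance between core_mid and bin below 0.05 m and z of core_mid in the frame of bin below 0.085 m and horizontal distance between roll_mid and stand below 0.012 m and z of roll_mid in the frame of stand below 0.064 m); the robot touches nothing.
It fails at once if the flask is pushed more than 30 mm or knocked over (distance of flask from where it was at the start of the episode above 0.03 m or angle between flask's own z axis and vertical above 0.5 rad).
It fails at once if the stack of dishes is pushed more than 30 mm or knocked over (distance of dishes from where it was at the start of the episode above 0.03 m or angle between dishes's own z axis and vertical above 0.5 rad).
It fails at once if the spray bottle is pushed more than 30 mm or knocked over (distance of spray from where it was at the start of the episode above 0.03 m or angle between spray's own z axis and vertical above 0.5 rad).
Of tin1, tin3 only 1 to 2 are there at a start; the rules pass over those that are not, and their reading is None.
Of set1, set2 only 1 to 2 are there at a start; the rules pass over those that are not, and their reading is None.
At some moment in a run one of tin1, tin2, tin3, tin4 may be knocked a few centimetres aside while the robot is not near it.
It also fails if it takes over 200 s, if anything falls off the work surface, if the arm or the gripper's body presses on something with over 40 N, if the wrist force passes 120 N, or if a joint passes its speed limit or range.

## Robot

A 6-joint arm with a two-finger parallel gripper is mounted at the origin on the work surface. World frame = base frame: x ahead of the robot, y to its left, z up, the work surface at z = 0. Lengths are in m, angles in degrees, forces in N, time in s.
With the tool pointing down it reaches from about 0.25 to 0.725 m from the base axis. Payload 9.7 kg.
Tool frame: the origin (TCP) lies between the finger pads; the fingertips stand 11 mm ahead of it and the grasp point (between the pads) lies 8 mm behind it; y points along the fingers, x is the direction in which the jaws open and shut, and the axes are right-handed (so a half turn about y gives the same grasp; the last joint's range is limited). The gripper opens to 85 mm and grips with 20 to 120 N. Pads are 22 mm wide; open, the fingers measure 114 mm over their backs; the gripper's body (76 mm by 85 mm) begins 54 mm behind the grasp point. The pads swing forward as they close: fully open they stand 13 mm farther back than shut.
Start: joints at [75.344, 4.979, 10.078, 95.1, 0, 90], TCP at [0.139, 0.532, 0.242] pointing down, gripper open.
Joint ranges: [-179.16, 179.16], [-48.56, 103.87], [-65.8, 70.77], [-126.05, 130.52], [-82.76, 87.17], [-180, 180]. Speed limits (degrees/s): [127.2, 127.2, 147.25, 180, 180, 180].

## Interface

Orientations are given as [roll, pitch, yaw] about the fixed x, y, z axes, in that order (R = Rz(yaw) Ry(pitch) Rx(roll)).
In Python, from workcell import bot, vision gives the robot as it stands. The module is installed in compiled form; this text tells all that it offers.
- The arm moves only by the shell command python3 -m crank 'ROWS' [OPENING] [FORCE]. ROWS is text: rows parted by semicolons, each of 6 numbers parted by spaces: the shift along the tool's x, y, z in m, then the turn, a rotation vector about the tool's x, y, z in rad. A call has 1 to 8 rows; each row is the pose to reach, as a shift and turn from the pose commanded when the call began, along the tool's axes at that moment; what a row does not reach only later rows make up. A row lasts 1/10 s, in which the tool goes at most 50 mm and 8.59 degrees, less where a joint would pass 70% of its speed; a pose out of reach is approached as far as the arm can. A call with a gripper value outside its range is refused whole. OPENING is the gripper's target within -1 to 1 (shut at 1, half-way at 0, fully open at -1), set as the call begins (- or left out, the last holds). The fingers move at their own pace and stop on an object; FORCE is the grip in N (left out, the last holds). Time passes only in rows, so rows that repeat a pose let the fingers close. It gives the time, the measured TCP pose, the force and the opening at its end, in the units of the state.
- bot.get_obs(): the state, without advancing time (a new reading comes with each control period).
- vision.camera(name): name is "side" or "top"; returns the picture (480x640x3 uint8, red, green, blue); there is no depth.
- vision.get_calibration(name): a dict with "fx", "fy", "cx", "cy" (pixels), "distortion" ([k1, k2, p1, p2, k3] as OpenCV has them; the pictures are not rectified), "rvec" (rotation vector, rad) and "tvec" (3), from world to camera coordinates, as OpenCV has them. Camera axes: x right, y down, z forward; pixel columns grow to the right and rows downward; lengths in m; the calibration is good to about 2 mm. A picture is of the moment at which its call begins. get_calibration takes no time and is no camera call.
- bot.job_done(): hands the job in, once; it reports no verdict.
The state is a dict: "time": time; "q": joint angles; "qd": joint speeds; "joint_efforts": joint torques, N m; "ee_pos": TCP position; "tcp_rot": TCP orientation; "wrist_force": force on the tool from outside, world axes, zero at the start; "torque": the same for the moment, N m; "opening": finger opening in m.
Only numpy, scipy, OpenCV 4.12 (cv2) and the standard library are available. Lean on these libraries where they do the work, as an engineer would, in place of code of your own. Each camera call takes 0.05 s, during which the arm holds its last target. There are 200 camera calls.

## Working session

There is one attempt and no reset: what is moved stays moved. The work goes in short steps, Python scripts to look and compute and a shell command to move; the robot and the scene stay as the last step left them, time stands still between calls to the robot, and variables do not carry over. Pictures are saved under pics/ and viewed, about 12 in all and at most 16, crops included, and the job is handed in when it is done.

```bash
mkdir -p pics
python3 - <<'E'
from workcell import bot, vision
import cv2,numpy as np
print(bot.get_obs())
for n in("side","top"):
    im=vision.camera(n); cv2.imwrite(f"pics/{n}0.png",im[:,:,::-1]); 
    c=vision.get_calibration(n);print(n,c); R=cv2.Rodrigues(np.array(c["rvec"],float))[0];print(-R.T@np.array(c["tvec"]))
E
```

```text
{'time': 0.0, 'q': array([ 7.53443449e+01,  5.01188158e+00,  1.00363857e+01,  9.51017692e+01,
       -2.66611686e-04,  9.00003614e+01]), 'qd': array([ 0.03372749, -0.00012848,  0.06775098, -0.05574509, -0.0420827 ,
       -0.04143791]), 'joint_efforts': array([-2.16077278e-03, -5.20399475e+01,  4.64790487e+01,  1.67140405e-02,
       -2.18649216e-04,  6.56301978e-06]), 'ee_pos': array([0.13910104, 0.53189345, 0.24159288]), 'tcp_rot': array([-9.00002671e+01,  7.72650799e-02,  7.53439835e+01]), 'wrist_force': array([-0.1268439 , -0.77092451,  0.3823877 ]), 'torque': array([-0.01754252,  0.0098394 , -0.01632565]), 'opening': 0.08498890502741732}
side {'fx': 583.0387925114959, 'fy': 583.0387925114959, 'cx': 322.8212000455527, 'cy': 243.23115317993054, 'distortion': array([0.03586883, 0.        , 0.        , 0.        , 0.        ]), 'rvec': array([ 2.30002872, -0.76358137,  0.29904133]), 'tvec': array([-0.39526626,  0.33515834,  1.10574768])}
[ 0.01657426 -0.63413966  1.04347336]
top {'fx': 462.6784225306679, 'fy': 462.6784225306679, 'cx': 328.7210946219432, 'cy': 243.8364822664976, 'distortion': array([-0.06260986,  0.        ,  0.        ,  0.        ,  0.        ]), 'rvec': array([ 2.18691815, -2.2068199 ,  0.08277352]), 'tvec': array([0.08726483, 0.53101098, 1.14782677])}
[0.46041334 0.09892777 1.17699914]
```

View pics/top0.png

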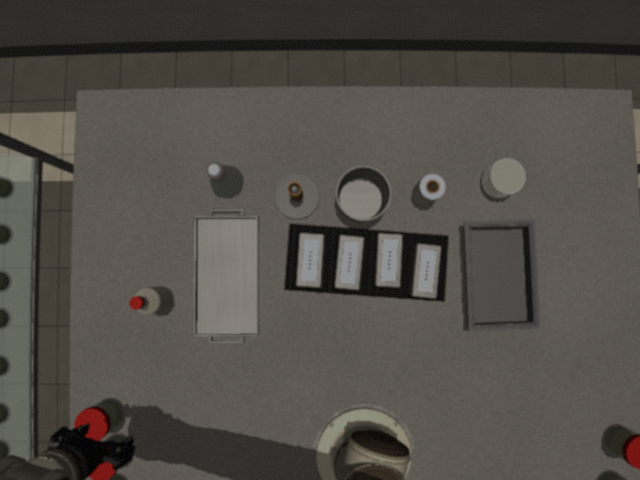

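View pics/side0.png

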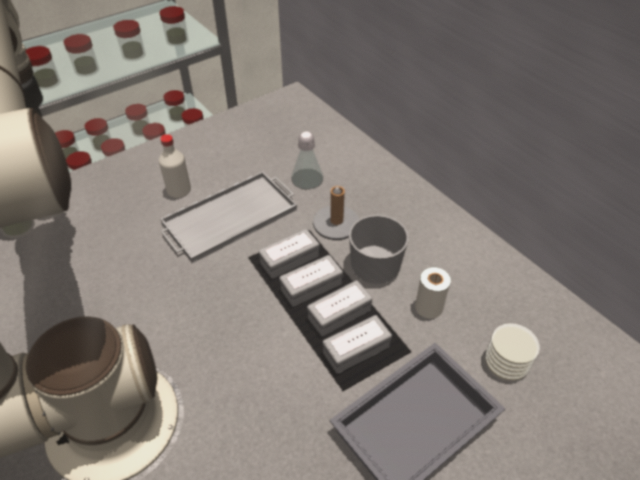

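The top view (up = +x, left = +y) shows four tins on the mat at (310,260), (349,262), (389,260) and (427,270), with the carrier at (227,275) and the tub at (500,275). It also shows the stand and core at (296,195), bin at (362,195), roll at (432,187), dishes at (504,178), flask at (216,172) and spray at (145,300).

```bash
cat > h.py <<'E'
from workcell import bot, vision
import cv2, numpy as np
def ray(n,px):
    c=vision.get_calibration(n);K=np.array([[c["fx"],0,c["cx"]],[0,c["fy"],c["cy"]],[0,0,1]])
    R=cv2.Rodrigues(np.array(c["rvec"],float))[0]
    u=cv2.undistortPoints(np.array(px,float).reshape(-1,1,2),K,np.array(c["distortion"])).reshape(-1,2)
    d=np.c_[u,np.ones(len(u))]@R; return -R.T@np.array(c["tvec"]),d
def plane(n,px,z):
    o,d=ray(n,px); return (o+d*((z-o[2])/d[:,2])[:,None])[:,:2]
def rect(n,cnt,z):
    p=plane(n,cnt.reshape(-1,2),z).astype(np.float32)*1000
    (c,s,a)=cv2.minAreaRect(p)
    if s[0]<s[1]: s=s[::-1];a+=90
    return np.round(c,1),np.round(s,1),round((a+90)%180-90,1)
def cnts(mask,amin=60):
    m=cv2.morphologyEx(mask.astype(np.uint8)*255,cv2.MORPH_OPEN,np.ones((3,3)))
    return [c for c in cv2.findContours(m,0,1)[0] if cv2.contourArea(c)>amin]
def tins(im=None,th=150):
    im=vision.camera("top") if im is None else im
    g=im.min(2); out=[]
    for c in cnts(g>th,300):
        r=rect("top",c,.052)
        if 90<r[1][0]<150 and 40<r[1][1]<75: out.append((r[0],r[1],r[2]))
    return out
E
python3 - <<'E'
from h import *
im=cv2.imread("pics/top0.png")[:,:,::-1]; g=im.min(2)
print(im[260,300:440:3].tolist()[:24])
for t in(120,140,160,180):
    print(t,tins(im,t))
    for c in cnts(g>t):
        (x,y),r=cv2.minEnclosingCircle(c); 
        if 90<y<350: print('   ',round(x,1),round(y,1),round(r,1),cv2.contourArea(c), cv2.boundingRect(c))
cv2.imwrite("pics/c1.png",cv2.resize(im[150:345,180:550,::-1],None,fx=2.16,fy=2.16,interpolation=cv2.INTER_CUBIC))
E
```

```text
[[137, 133, 126], [140, 142, 144], [146, 148, 150], [117, 117, 119], [142, 144, 146], [142, 145, 149], [131, 128, 126], [107, 104, 99], [17, 18, 16], [25, 21, 21], [23, 22, 23], [24, 18, 19], [48, 44, 43], [130, 127, 119], [137, 137, 138], [143, 146, 147], [140, 142, 144], [142, 144, 146], [143, 146, 148], [131, 131, 129], [118, 114, 108], [29, 29, 28], [22, 22, 22], [20, 18, 16]]
120 [(array([ 462.7, -155. ]), array([105.1,  40.9]), -6.7), (array([485.8,  34.3]), array([118.3,  48.4]), -5.9), (array([491.9, -62. ]), array([110.5,  44.8]), -3.5), (array([492.2, 129.3]), array([117.4,  49.2]), -3.8)]
    237.5 324.7 14.6 313.5 (223, 312, 30, 21)
    239.5 278.5 12.6 101.5 (232, 266, 11, 26)
    425.5 270.5 22.2 626.5 (417, 249, 20, 44)
    346.3 261.7 25.1 787.5 (337, 237, 24, 49)
    387.0 258.8 23.6 703.5 (379, 236, 20, 46)
    309.5 259.5 25.7 819.0 (299, 235, 23, 49)
    238.5 254.8 37.7 1063.5 (220, 221, 36, 70)
    356.0 207.0 16.1 264.0 (342, 199, 29, 18)
    369.0 197.0 10.4 61.5 (359, 193, 21, 8)
    432.4 186.1 12.6 453.5 (420, 174, 25, 25)
    213.5 169.3 5.1 67.5 (209, 165, 10, 10)
140 []
    306.9 266.8 14.1 175.5 (302, 253, 14, 28)
    426.5 270.5 20.0 450.0 (419, 251, 16, 40)
    348.6 261.9 20.6 332.5 (341, 242, 17, 41)
    389.5 259.5 20.6 456.5 (382, 240, 15, 40)
    311.5 250.8 12.6 164.0 (304, 240, 15, 24)
160 []
180 []
```

View pics/c1.png

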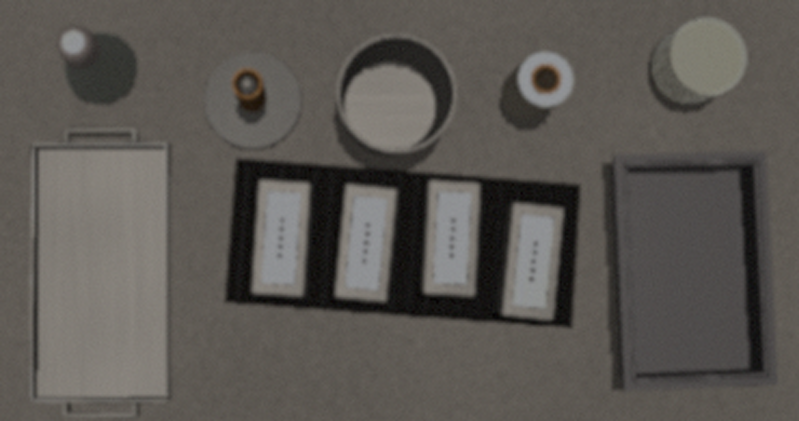

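```bash
cat >> h.py <<'E'
def tins2(im=None):
    im=vision.camera("top") if im is None else im
    out=[]
    m=np.zeros((480,640),np.uint8); m[215:320,280:458]=1
    for c in cnts((im.max(2)>75)&(m>0),500):
        r=rect("top",c,.052)
        if r[1][1]<75 and r[1][0]<150: out.append(r)
    return sorted(out,key=lambda r:-r[0][1])
def cr(p): return np.array(p)/2.16+[180,150]-0.25
E
python3 - <<'E'
from h import *
im=cv2.imread("pics/top0.png")[:,:,::-1]
for r in tins2(im): print(*r)
hs=cv2.cvtColor(np.ascontiguousarray(im),cv2.COLOR_RGB2HSV)
# label (bluish) centroid
for c in cnts((im[...,2].astype(int)>=im[...,0])&(im.min(2)>110),100):
    M=cv2.moments(c);print('label',plane("top",[[M['m10']/M['m00'],M['m01']/M['m00']]],.052)*1000,cv2.contourArea(c))
P=lambda s,p,z:print(s,np.round(plane("top",cr(p),z)*1000,1).tolist())
P('carrier',[(33,145),(170,145),(170,398),(33,400)],.02)
P('tub',[(613,155),(765,155),(775,383),(618,388)],.045)
P('binrim',[(397,95),(337,95),(457,95),(397,35),(397,155)],.1)
P('coretop',[(248,84)],.11)
P('foot',[(254,100),(206,100),(302,100),(254,52),(254,149)],.01)
P('roll',[(545,79),(517,79),(574,79),(545,51),(545,107)],.1)
# orange bits
m=(im[...,0].astype(int)-im[...,2]>25)
m[:150]=0;m[230:]=0
for c in cnts(m,5): 
    x,y,w,h=cv2.boundingRect(c);print('orange',x,y,w,h)
s=cv2.imread("pics/side0.png")[:,:,::-1]
m=(s[...,0].astype(int)-s[...,2]>30)
for c in cnts(m,20):
    x,y,w,h=cv2.boundingRect(c); print('side orange',x,y,w,h)
print('side roll top', plane("side",[[434.5,278]],.1)*1000,'core',plane("side",[[338,189]],.11)*1000)
E
```

```text
[491.6 129.8] [128.5  59. ] -4.1
[485.1  34.3] [128.8  59. ] -6.3
[489.7 -62.9] [128.5  58.8] -3.9
[ 462.4 -154.7] [128.1  58.7] -6.9
label [[ 464.88872662 -154.69707308]] 496.0
label [[484.22218314  33.99469106]] 565.5
label [[489.78354603 -63.58019626]] 564.0
label [[491.13472595 129.61324238]] 564.0
label [[ 669.99420981 -174.25165409]] 437.5
carrier [[602.4, 418.6], [600.9, 258.5], [309.0, 258.9], [307.6, 416.9]]
tub [[582.6, -252.4], [581.6, -431.9], [318.9, -435.0], [316.9, -251.5]]
binrim [[644.0, 0.6], [644.4, 66.0], [643.6, -65.0], [710.4, -0.4], [578.3, 1.6]]
coretop [[655.4, 162.1]]
foot [[654.6, 161.0], [655.1, 217.5], [654.2, 104.5], [711.9, 160.8], [596.6, 161.3]]
roll [[660.9, -162.3], [661.0, -131.4], [660.8, -194.5], [692.0, -163.2], [629.9, -161.5]]
orange 287 181 15 16
orange 430 180 6 3
side orange 65 466 19 14
side orange 95 443 48 23
side orange 0 396 27 29
side orange 27 392 22 28
side orange 156 385 6 14
side orange 157 375 20 31
side orange 57 363 33 17
side orange 118 326 25 59
side orange 428 272 16 13
side orange 330 185 15 39
side orange 66 151 24 18
side orange 101 138 23 17
side orange 55 130 19 18
side orange 142 123 31 23
side orange 84 118 23 17
side orange 181 108 22 16
side orange 125 103 21 17
side orange 163 90 21 16
side orange 0 83 39 93
side orange 25 46 25 20
side orange 64 34 26 19
side orange 114 20 25 17
side orange 160 6 24 17
side roll top [[ 661.41708183 -162.28401976]] core [[661.42573392 164.99197291]]
```

```bash
cat > go.py <<'E'
import sys,numpy as np
from workcell import bot
from scipy.spatial.transform import Rotation as Ro
x,y,z,yaw=map(float,sys.argv[1:5]); o=bot.get_obs()
tilt=float(sys.argv[5]) if len(sys.argv)>5 else 0
R=Ro.from_euler('xyz',o['tcp_rot'],degrees=True)
T=Ro.from_euler('xyz',[-90,0,yaw],degrees=True)*Ro.from_rotvec([np.radians(tilt),0,0])
print('row',np.round(R.inv().apply(np.array([x,y,z])/1000-o['ee_pos']),4),np.round((R.inv()*T).as_rotvec(),3),'q',np.round(o['q'],0),'F',np.round(o['wrist_force'],1),'T',np.round(R.inv().apply(o['torque']),3),'op',round(o['opening'],4))
E
python3 go.py 491.5 129.7 250 86
```

```text
row [-0.3    -0.008  -0.4427] [-0.    -0.186 -0.001] q [75.  5. 10. 95.  0. 90.] F [ 0.2 -0.4  0.5] T [-0.021  0.01  -0.019] op 0.0854
```

```bash
python3 -m crank '-0.3 -0.008 -0.4427 0 -0.186 -0.001;-0.3 -0.008 -0.4427 0 -0.186 -0.001;-0.3 -0.008 -0.4427 0 -0.186 -0.001;-0.3 -0.008 -0.4427 0 -0.186 -0.001;-0.3 -0.008 -0.4427 0 -0.186 -0.001;-0.3 -0.008 -0.4427 0 -0.186 -0.001;-0.3 -0.008 -0.4427 0 -0.186 -0.001;-0.3 -0.008 -0.4427 0 -0.186 -0.001' -1; python3 go.py 491.5 129.7 100 86
```

```text
time: 0.9
ee_pos: [0.4023, 0.2309, 0.2482]
tcp_rot: [-90.0, -0.1, 86.0]
wrist_force: [1.1, 1.2, -0.4]
opening: 0.0853
row [-0.0949  0.1481 -0.096 ] [0.    0.    0.001] q [30. -7. -1. 96.  0. 34.] F [ 1.1  1.2 -0.4] T [-0.004 -0.014 -0.039] op 0.0853
```

```bash
python3 -m crank '-0.095 0.14 -0.096 0 0 0;-0.095 0.14 -0.096 0 0 0;-0.095 0.14 -0.096 0 0 0;-0.095 0.14 -0.096 0 0 0;-0.095 0.14 -0.096 0 0 0;-0.095 0.14 -0.096 0 0 0;-0.095 0.14 -0.096 0 0 0' -1; python3 go.py 491.5 129.7 34 86; python3 -c "
from h import *
im=vision.camera('side');cv2.imwrite('pics/s2.png',cv2.resize(im[180:380,200:450,::-1],None,fx=2.5,fy=2.5))"
```

```text
time: 1.6
ee_pos: [0.4907, 0.1321, 0.1094]
tcp_rot: [-90.1, -0.1, 86.0]
wrist_force: [-0.5, 0.4, -0.3]
opening: 0.085
row [-0.0025  0.0754 -0.0009] [0.001 0.    0.002] q [ 15.  -1. -11.  80.   0.  19.] F [-0.5  0.4 -0.3] T [ 0.061 -0.005 -0.011] op 0.085
```

View pics/s2.png

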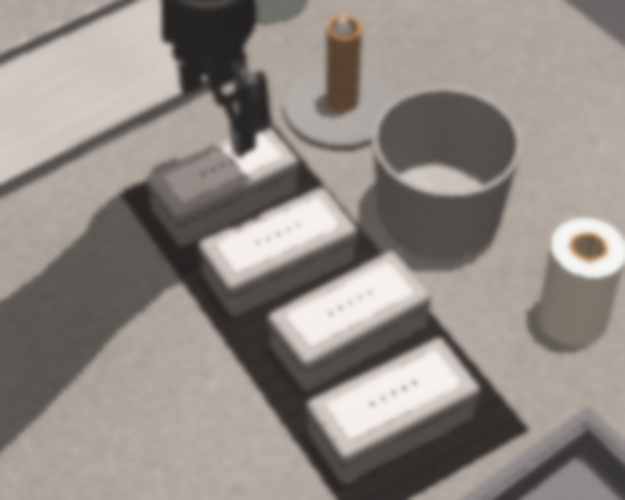

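The fingers are above the first tin (crop ~(225,170)), straddling it along y. Next I go down and grip.

```bash
python3 -m crank '-0.0025 0.04 0 0 0 0;-0.0025 0.0754 0 0 0 0;-0.0025 0.0754 0 0 0 0;-0.0025 0.0754 0 0 0 0' -1; python3 -m crank '0 0 0 0 0 0;0 0 0 0 0 0;0 0 0 0 0 0;0 0 0 0 0 0;0 0 0 0 0 0;0 0 0 0 0 0' 1 70;  python3 -m crank '0 -0.05 0 0 0 0;0 -0.1 0 0 0 0;0 -0.12 0 0 0 0;0 -0.12 0 0 0 0;0 -0.12 0 0 0 0;0 -0.12 0 0 0 0;0 -0.12 0 0 0 0;0 -0.12 0 0 0 0' 1; python3 go.py 491.5 129.7 150 86
```

```text
time: 2.05
ee_pos: [0.4905, 0.1298, 0.0342]
tcp_rot: [-90.0, -0.1, 86.1]
wrist_force: [0.5, 0.4, 0.6]
opening: 0.0851
time: 2.65
ee_pos: [0.4918, 0.1295, 0.0354]
tcp_rot: [-90.2, -0.1, 86.0]
wrist_force: [-2.0, 0.4, 7.7]
opening: 0.059
time: 3.45
ee_pos: [0.4899, 0.1288, 0.1515]
tcp_rot: [-89.9, -0.0, 86.0]
wrist_force: [-0.7, -0.5, -4.5]
opening: 0.0588
row [ 0.001   0.0015 -0.0016] [-0.002  0.     0.   ] q [15. -2. -7. 85.  0. 19.] F [-0.7 -0.5 -4.5] T [-0.057 -0.057  0.006] op 0.0588
```

```bash
cat > tq.py <<'E'
import numpy as np
from h import *
from scipy.spatial.transform import Rotation as Ro
T=[];F=[]
for i in range(6):
    o=bot.get_obs();R=Ro.from_euler('xyz',o['tcp_rot'],degrees=True)
    T.append(R.inv().apply(o['torque']));F.append(o['wrist_force']);vision.camera('top')
print('T',np.round(np.mean(T,0),3),'sd',np.round(np.std(T,0),3),'F',np.round(np.mean(F,0),1))
E
python3 -m crank '0 0 0 0.4 0 0;0 0 0 0.4 0 0;0 0 0 0.4 0 0;0 0 0 0.4 0 0;0 0 0 0.4 0 0;0 0 0 0 0 0;0 0 0 0 0 0;0 0 0 0 0 0';python3 -m crank '0 0 0 0 0 0;0 0 0 0 0 0;0 0 0 0 0 0;0 0 0 0 0 0'; python3 tq.py
python3 -m crank '0 0 0 -0.4 0 0;0 0 0 -0.4 0 0;0 0 0 -0.4 0 0;0 0 0 -0.4 0 0;0 0 0 -0.4 0 0;0 0 0 0 0 0;0 0 0 0 0 0;0 0 0 0 0 0';python3 -m crank '0 0 0 0 0 0;0 0 0 0 0 0;0 0 0 0 0 0;0 0 0 0 0 0'; python3 tq.py
```

```text
time: 4.25
ee_pos: [0.49, 0.1291, 0.1548]
tcp_rot: [-90.6, -0.2, 86.0]
wrist_force: [-0.5, 0.0, -3.7]
opening: 0.0585
time: 4.65
ee_pos: [0.4909, 0.1289, 0.1526]
tcp_rot: [-89.9, -0.0, 86.0]
wrist_force: [-0.1, -0.4, -5.8]
opening: 0.0585
T [ 0.073 -0.009  0.007] sd [0.026 0.025 0.03 ] F [ 0.2  0.2 -5.2]
time: 5.75
ee_pos: [0.4924, 0.129, 0.1538]
tcp_rot: [-89.7, -0.1, 85.9]
wrist_force: [0.6, -1.2, -5.6]
opening: 0.0587
time: 6.15
ee_pos: [0.4901, 0.129, 0.1536]
tcp_rot: [-90.1, -0.1, 86.0]
wrist_force: [-0.0, -0.1, -4.7]
opening: 0.0588
T [-0.076  0.003  0.028] sd [0.025 0.019 0.025] F [-0.1 -0.  -5.2]
```

Torque about the jaw axis swings by ±0.075 Nm, which is exactly the loose set's 0.25 kg × 31 mm. This tin rattles, so it goes to the tub.

```bash
python3 go.py 500 -343 200 0; python3 -m crank '-0.472 -0.046 0.024 0 1.5 0;-0.472 -0.046 0.024 0 1.5 0;-0.472 -0.046 0.024 0 1.5 0;-0.472 -0.046 0.024 0 1.5 0;-0.472 -0.046 0.024 0 1.5 0;-0.472 -0.046 0.024 0 1.5 0;-0.472 -0.046 0.024 0 1.5 0;-0.472 -0.046 0.024 0 1.5 0'; python3 go.py 500 -343 150 0
```

```text
row [-0.4701 -0.0473 -0.0426] [-0.     1.501  0.002] q [15. -2. -7. 85.  0. 19.] F [ 1.1 -0.5 -5. ] T [-0.067  0.044 -0.029] op 0.0589
time: 7.25
ee_pos: [0.4418, -0.2684, 0.1917]
tcp_rot: [-90.0, -0.1, 16.9]
wrist_force: [1.9, -0.3, -4.2]
opening: 0.0583
row [ 0.034   0.0417 -0.0883] [-0.     0.295  0.001] q [-31.  -0.  -1.  89.   0.  42.] F [ 1.9 -0.3 -4.2] T [-0.106  0.029 -0.109] op 0.0583
```

```bash
python3 -m crank '0.034 0.042 -0.088 0 0.295 0;0.034 0.042 -0.088 0 0.295 0;0.034 0.042 -0.088 0 0.295 0;0.034 0.042 -0.088 0 0.295 0;0.034 0.042 -0.088 0 0.295 0;0.034 0.042 -0.088 0 0.295 0'; python3 go.py 500 -343 37 0
```

```text
time: 7.85
ee_pos: [0.501, -0.3396, 0.1508]
tcp_rot: [-90.0, -0.1, 0.4]
wrist_force: [0.8, -0.7, -4.2]
opening: 0.0586
row [-0.0012  0.1138 -0.0034] [0.    0.007 0.002] q [-34.  12.   7.  86.   0.  55.] F [ 0.8 -0.7 -4.2] T [0.016 0.053 0.028] op 0.0586
```

```bash
python3 -m crank '-0.001 0.05 -0.003 0 0.007 0;-0.001 0.085 -0.003 0 0.007 0;-0.001 0.1 -0.003 0 0.007 0;-0.001 0.112 -0.003 0 0.007 0;-0.001 0.113 -0.003 0 0.007 0;-0.001 0.113 -0.003 0 0.007 0;-0.001 0.113 -0.003 0 0.007 0'; python3 go.py 500 -343 37 0
```

```text
time: 8.55
ee_pos: [0.5008, -0.3435, 0.0376]
tcp_rot: [-90.0, -0.1, -0.0]
wrist_force: [0.2, 0.4, -4.3]
opening: 0.0586
row [-0.0008  0.0006  0.0005] [ 0.    -0.001  0.002] q [-34.  14.  -3.  73.   0.  56.] F [ 0.2  0.4 -4.3] T [-0.034  0.021  0.022] op 0.0586
```

```bash
python3 -m crank '0 0.002 0 0 0 0;0 0.002 0 0 0 0;0 0.002 0 0 0 0'; python3 -m crank '0 0 0 0 0 0;0 0 0 0 0 0;0 0 0 0 0 0;0 0 0 0 0 0;0 0 0 0 0 0' -1;python3 -m crank '0 -0.05 0 0 0 0;0 -0.1 0 0 0 0;0 -0.15 0 0 0 0;0 -0.2 0 0 0 0;0 -0.2 0 0 0 0'; python3 -c "
from h import *
im=vision.camera('top');cv2.imwrite('pics/t5.png',im[...,::-1])
for r in tins2(im): print(*r)
"; python3 go.py 485 34 150 84
```

```text
time: 8.85
ee_pos: [0.5008, -0.3436, 0.0365]
tcp_rot: [-90.0, -0.1, -0.1]
wrist_force: [-2.8, 3.4, 7.6]
opening: 0.0588
time: 9.35
ee_pos: [0.5001, -0.3432, 0.034]
tcp_rot: [-89.9, -0.0, -0.1]
wrist_force: [0.0, -0.4, -0.7]
opening: 0.0858
time: 9.85
ee_pos: [0.5016, -0.3444, 0.2422]
tcp_rot: [-90.3, -0.5, -0.1]
wrist_force: [0.0, -0.1, -0.3]
opening: 0.0854
[484.8  34.2] [129.3  59.3] -6.3
[489.7 -62.9] [128.8  59.1] -3.8
[ 462.4 -154.6] [128.6  59.2] -6.9
row [-0.0171  0.0871  0.3784] [ 0.007 -1.467  0.003] q [-35.  13.  18.  95.   0.  56.] F [-0.5 -0.2 -0.7] T [-0.032 -0.004 -0.001] op 0.0851
```

View pics/t5.png

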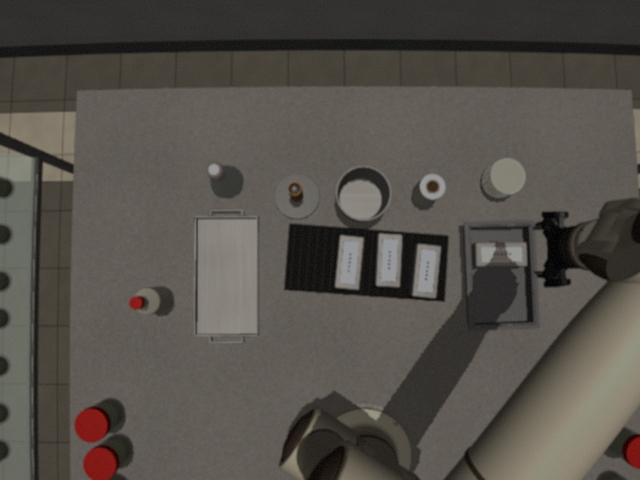

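The tin is lying flat in the tub at (500,254), and three remain on the mat. The nearest one is next, at (462,-155).

```bash
python3 go.py 462.4 -154.6 110 83
```

```text
row [-0.0397  0.1275  0.1899] [ 0.007 -1.45   0.003] q [-35.  13.  18.  95.   0.  56.] F [-0.5 -0.2 -0.7] T [-0.032 -0.004 -0.001] op 0.0851
```

```bash
python3 -m crank '-0.04 0.08 0.19 0.007 -1.45 0;-0.04 0.08 0.19 0.007 -1.45 0;-0.04 0.08 0.19 0.007 -1.45 0;-0.04 0.08 0.19 0.007 -1.45 0;-0.04 0.08 0.19 0.007 -1.45 0;-0.04 0.08 0.19 0.007 -1.45 0;-0.04 0.08 0.19 0.007 -1.45 0;-0.04 0.08 0.19 0.007 -1.45 0'; python3 go.py 462.4 -154.6 100 83
```

```text
time: 10.7
ee_pos: [0.4597, -0.1528, 0.153]
tcp_rot: [-89.6, -0.2, 69.1]
wrist_force: [0.0, 0.8, 0.7]
opening: 0.0852
row [-0.0009  0.053  -0.0035] [-0.006 -0.243  0.005] q [-19.  -4.  -9.  86.   0.   2.] F [0.  0.8 0.7] T [-0.025 -0.056  0.012] op 0.0852
```

```bash
python3 -m crank '-0.001 0.02 -0.003 0 -0.243 0;-0.001 0.053 -0.003 0 -0.243 0;-0.001 0.053 -0.003 0 -0.243 0;-0.001 0.053 -0.003 0 -0.243 0;-0.001 0.053 -0.003 0 -0.243 0'; python3 go.py 462.4 -154.6 34 83
```

```text
time: 11.2
ee_pos: [0.4629, -0.1551, 0.1024]
tcp_rot: [-89.9, -0.3, 82.5]
wrist_force: [-0.5, 0.9, -0.3]
opening: 0.0854
row [0.0001 0.0685 0.0004] [-0.002 -0.009  0.005] q [-19.  -4. -14.  80.   0. -11.] F [-0.5  0.9 -0.3] T [0.012 0.017 0.014] op 0.0854
```

```bash
python3 -m crank '0 0.04 0 0 -0.009 0;0 0.068 0 0 -0.009 0;0 0.068 0 0 -0.009 0;0 0.068 0 0 -0.009 0' -1; python3 -m crank '0 0 0 0 0 0;0 0 0 0 0 0;0 0 0 0 0 0;0 0 0 0 0 0;0 0 0 0 0 0;0 0 0 0 0 0' 1 70;  python3 -m crank '0 -0.05 0 0 0 0;0 -0.1 0 0 0 0;0 -0.13 0 0 0 0;0 -0.13 0 0 0 0;0 -0.13 0 0.4 0 0;0 -0.13 0 0.4 0 0;0 -0.13 0 0.4 0 0;0 -0.13 0 0.4 0 0' 1; python3 -m crank '0 0 0 0 0 0;0 0 0 -0.4 0 0;0 0 0 -0.4 0 0;0 0 0 -0.4 0 0;0 0 0 -0.4 0 0;0 0 0 -0.4 0 0;0 0 0 -0.4 0 0' | grep tcp_rot; python3 tq.py
python3 -m crank '0 0 0 -0.4 0 0;0 0 0 -0.4 0 0;0 0 0 -0.4 0 0;0 0 0 -0.4 0 0;0 0 0 -0.4 0 0;0 0 0 0 0 0;0 0 0 0 0 0;0 0 0 0 0 0';python3 -m crank '0 0 0 0 0 0;0 0 0 0 0 0;0 0 0 0 0 0;0 0 0 0 0 0'; python3 tq.py
```

```text
time: 11.6
ee_pos: [0.4628, -0.1548, 0.0347]
tcp_rot: [-89.9, -0.3, 83.1]
wrist_force: [0.9, 0.4, 0.7]
opening: 0.0852
time: 12.2
ee_pos: [0.4637, -0.1551, 0.0356]
tcp_rot: [-90.0, -0.2, 83.1]
wrist_force: [-1.6, 0.3, 7.5]
opening: 0.0588
time: 13.0
ee_pos: [0.4634, -0.1552, 0.1587]
tcp_rot: [-66.4, -0.4, 83.2]
wrist_force: [-1.1, -0.4, -3.1]
opening: 0.0587
tcp_rot: [-89.8, -0.3, 83.1]
T [-0.016 -0.     0.012] sd [0.019 0.047 0.037] F [-0.2 -0.1 -2.6]
time: 14.8
ee_pos: [0.4646, -0.1557, 0.164]
tcp_rot: [-89.4, -0.2, 83.2]
wrist_force: [0.6, 0.2, -3.5]
opening: 0.0585
time: 15.2
ee_pos: [0.4624, -0.1553, 0.164]
tcp_rot: [-89.9, -0.3, 83.1]
wrist_force: [-1.1, 0.5, -3.5]
opening: 0.0586
T [-0.021  0.007 -0.003] sd [0.042 0.016 0.038] F [-0.4 -0.1 -2.4]
```

Silent: no torque change, and 0.25 kg in total is too light to hold a loose set as well. This one goes to the carrier's far slot.

```bash
python3 go.py 550 338 190 0
```

```text
row [ 0.5004 -0.0239 -0.0277] [-0.006  1.451  0.002] q [-19.  -4.  -8.  87.   0. -12.] F [-0.5  0.5 -2. ] T [ 0.027 -0.01  -0.011] op 0.0586
```

```bash
python3 -m crank '0.5 -0.024 -0.028 0 1.451 0;0.5 -0.024 -0.028 0 1.451 0;0.5 -0.024 -0.028 0 1.451 0;0.5 -0.024 -0.028 0 1.451 0;0.5 -0.024 -0.028 0 1.451 0;0.5 -0.024 -0.028 0 1.451 0;0.5 -0.024 -0.028 0 1.451 0;0.5 -0.024 -0.028 0 1.451 0'; python3 go.py 550 338 130 0
```

```text
time: 16.3
ee_pos: [0.5263, 0.1992, 0.1826]
tcp_rot: [-89.7, -0.0, 21.1]
wrist_force: [1.9, -0.3, -2.5]
opening: 0.0589
row [0.072  0.0534 0.1207] [-0.006  0.368 -0.001] q [21.  6.  4. 89.  0. 89.] F [ 1.9 -0.3 -2.5] T [-0.073 -0.001 -0.122] op 0.0589
```

```bash
python3 -m crank '0.072 0.03 0.121 -0.005 0.368 0;0.072 0.03 0.121 -0.005 0.368 0;0.072 0.03 0.121 -0.005 0.368 0;0.072 0.053 0.121 -0.005 0.368 0;0.072 0.053 0.121 -0.005 0.368 0;0.072 0.053 0.121 -0.005 0.368 0;0.072 0.053 0.121 -0.005 0.368 0'; python3 go.py 550 338 36 0
```

```text
time: 17.0
ee_pos: [0.5495, 0.3359, 0.1316]
tcp_rot: [-89.9, 0.0, 0.3]
wrist_force: [0.8, -0.3, -2.1]
opening: 0.0588
row [0.0005 0.0956 0.0019] [-0.001  0.005 -0.   ] q [ 31.  17.  12.  85.   0. 121.] F [ 0.8 -0.3 -2.1] T [ 0.009  0.041 -0.041] op 0.0588
```

```bash
python3 -m crank '0.0005 0.05 0.002 0 0.005 0;0.0005 0.085 0.002 0 0.005 0;0.0005 0.094 0.002 0 0.005 0;0.0005 0.096 0.002 0 0.005 0;0.0005 0.0965 0.002 0 0.005 0;0.0005 0.0965 0.002 0 0.005 0';python3 -m crank '0 0 0 0 0 0;0 0 0 0 0 0;0 0 0 0 0 0;0 0 0 0 0 0;0 0 0 0 0 0' -1;python3 -m crank '0 -0.05 0 0 0 0;0 -0.1 0 0 0 0;0 -0.12 0 0 0 0;0 -0.12 0 0 0 0'; python3 -c "
from h import *
im=vision.camera('top');
for r in tins2(im): print(*r)
"; python3 go.py 485 34 110 84
```

```text
time: 17.6
ee_pos: [0.5501, 0.3384, 0.0355]
tcp_rot: [-89.9, 0.0, 0.0]
wrist_force: [-1.3, -3.9, 5.9]
opening: 0.0586
time: 18.1
ee_pos: [0.5494, 0.3387, 0.0334]
tcp_rot: [-90.0, 0.1, 0.0]
wrist_force: [0.4, 0.1, -0.1]
opening: 0.0855
time: 18.5
ee_pos: [0.551, 0.3395, 0.1578]
tcp_rot: [-89.8, -0.2, 0.0]
wrist_force: [0.5, -0.4, -0.1]
opening: 0.0856
[485.3  34.3] [128.8  59. ] -6.3
[489.7 -63. ] [128.5  58.9] -3.9
row [-0.0655  0.0443 -0.3051] [-1.000e-03 -1.465e+00  2.000e-03] q [ 32.  17.  15.  87.   0. 122.] F [-0.   0.4 -1. ] T [-0.075 -0.018 -0.011] op 0.0851
```

Next is the tin at (485,34).

```bash
python3 -m crank '-0.066 0 -0.305 0 -1.465 0;-0.066 0 -0.305 0 -1.465 0;-0.066 0 -0.305 0 -1.465 0;-0.066 0 -0.305 0 -1.465 0;-0.066 0 -0.305 0 -1.465 0;-0.066 0 -0.305 0 -1.465 0;-0.066 0 -0.305 0 -1.465 0;-0.066 0 -0.305 0 -1.465 0'; python3 go.py 485.2 34.2 100 83.7
```

```text
time: 19.35
ee_pos: [0.4824, 0.0309, 0.1517]
tcp_rot: [-89.8, 0.1, 67.0]
wrist_force: [0.8, 1.2, 0.5]
opening: 0.0855
row [ 0.0042  0.0517 -0.0015] [-0.004 -0.291 -0.001] q [  4.  -5. -10.  85.   0.  27.] F [0.8 1.2 0.5] T [-0.014 -0.012 -0.106] op 0.0855
```

```bash
python3 -m crank '0.004 0.02 -0.0015 -0.004 -0.291 0;0.004 0.052 -0.0015 -0.004 -0.291 0;0.004 0.052 -0.0015 -0.004 -0.291 0;0.004 0.052 -0.0015 -0.004 -0.291 0;0.004 0.052 -0.0015 -0.004 -0.291 0'; python3 go.py 485.2 34.2 34 83.7
```

```text
time: 19.85
ee_pos: [0.487, 0.0367, 0.1023]
tcp_rot: [-90.2, 0.0, 83.4]
wrist_force: [0.1, 0.8, 0.9]
opening: 0.0856
row [-0.0027  0.0683  0.0016] [ 0.003 -0.006 -0.   ] q [  4.  -4. -14.  79.  -0.  11.] F [0.1 0.8 0.9] T [ 0.04  -0.017  0.009] op 0.0856
```

```bash
python3 -m crank '-0.002 0.04 0.001 0 -0.006 0;-0.002 0.068 0.001 0 -0.006 0;-0.002 0.068 0.001 0 -0.006 0;-0.002 0.068 0.001 0 -0.006 0' -1; python3 -m crank '0 0 0 0 0 0;0 0 0 0 0 0;0 0 0 0 0 0;0 0 0 0 0 0;0 0 0 0 0 0;0 0 0 0 0 0' 1 70;  python3 -m crank '0 -0.05 0 0 0 0;0 -0.1 0 0 0 0;0 -0.13 0 0 0 0;0 -0.13 0 0 0 0;0 -0.13 0 0.4 0 0;0 -0.13 0 0.4 0 0;0 -0.13 0 0.4 0 0;0 -0.13 0 0.4 0 0' 1; python3 -m crank '0 0 0 0 0 0;0 0 0 -0.4 0 0;0 0 0 -0.4 0 0;0 0 0 -0.4 0 0;0 0 0 -0.4 0 0;0 0 0 -0.4 0 0;0 0 0 -0.4 0 0' | grep tcp_rot; python3 tq.py
python3 -m crank '0 0 0 -0.4 0 0;0 0 0 -0.4 0 0;0 0 0 -0.4 0 0;0 0 0 -0.4 0 0;0 0 0 -0.4 0 0;0 0 0 0 0 0;0 0 0 0 0 0;0 0 0 0 0 0';python3 -m crank '0 0 0 0 0 0;0 0 0 0 0 0;0 0 0 0 0 0;0 0 0 0 0 0'; python3 tq.py
```

```text
time: 20.25
ee_pos: [0.486, 0.0349, 0.0348]
tcp_rot: [-90.2, 0.0, 83.8]
wrist_force: [-0.3, -0.1, 0.2]
opening: 0.0855
time: 20.85
ee_pos: [0.4869, 0.0347, 0.0357]
tcp_rot: [-90.3, -0.0, 83.9]
wrist_force: [-1.3, -0.3, 6.7]
opening: 0.0589
time: 21.65
ee_pos: [0.4858, 0.0346, 0.1585]
tcp_rot: [-66.6, 0.1, 83.9]
wrist_force: [-0.8, 0.3, -6.4]
opening: 0.0587
tcp_rot: [-90.1, -0.0, 83.9]
T [0.066 0.001 0.008] sd [0.033 0.015 0.023] F [-0.2  0.2 -4.5]
time: 23.45
ee_pos: [0.4874, 0.0347, 0.1642]
tcp_rot: [-89.8, -0.0, 83.8]
wrist_force: [-0.3, 0.0, -5.4]
opening: 0.0585
time: 23.85
ee_pos: [0.485, 0.0349, 0.1642]
tcp_rot: [-90.3, -0.0, 83.9]
wrist_force: [-0.5, -0.2, -4.3]
opening: 0.0588
T [-0.066 -0.01   0.002] sd [0.016 0.015 0.022] F [-0.   0.3 -4.7]
```

This one rattles too (±0.066), so it goes to the tub slot at (400,-343).

```bash
python3 go.py 400 -343 190 0
```

```text
row [-0.3848 -0.0263  0.0444] [0.003 1.464 0.002] q [ 4. -5. -8. 86. -0. 10.] F [-0.2 -0.5 -4.2] T [-0.013 -0.021 -0.035] op 0.0585
```

```bash
python3 -m crank '-0.385 -0.026 0.044 0.003 1.464 0;-0.385 -0.026 0.044 0.003 1.464 0;-0.385 -0.026 0.044 0.003 1.464 0;-0.385 -0.026 0.044 0.003 1.464 0;-0.385 -0.026 0.044 0.003 1.464 0;-0.385 -0.026 0.044 0.003 1.464 0;-0.385 -0.026 0.044 0.003 1.464 0;-0.385 -0.026 0.044 0.003 1.464 0'; python3 go.py 400 -343 130 0
```

```text
time: 24.95
ee_pos: [0.3994, -0.3459, 0.1897]
tcp_rot: [-90.0, -0.0, 14.7]
wrist_force: [1.4, -0.1, -5.1]
opening: 0.0587
row [0.0013 0.0597 0.0027] [-0.     0.257  0.001] q [-41.   1.   0.  89.   0.  34.] F [ 1.4 -0.1 -5.1] T [-0.063  0.006 -0.003] op 0.0587
```

```bash
python3 -m crank '0.001 0.04 0.002 0 0.257 0;0.001 0.06 0.002 0 0.257 0;0.001 0.06 0.002 0 0.257 0;0.001 0.06 0.002 0 0.257 0;0.001 0.06 0.002 0 0.257 0'; python3 go.py 400 -343 36.5 0
```

```text
time: 25.45
ee_pos: [0.4017, -0.3413, 0.1312]
tcp_rot: [-90.0, -0.1, 0.6]
wrist_force: [-0.2, -0.9, -4.6]
opening: 0.0587
row [-0.0019  0.0947 -0.0017] [0.001 0.01  0.002] q [-40.   1.  -6.  83.   0.  49.] F [-0.2 -0.9 -4.6] T [-0.034  0.001 -0.017] op 0.0587
```

```bash
python3 -m crank '-0.001 0.05 -0.001 0 0.01 0;-0.001 0.085 -0.001 0 0.01 0;-0.001 0.093 -0.001 0 0.01 0;-0.001 0.095 -0.001 0 0.01 0;-0.001 0.0955 -0.001 0 0.01 0;-0.001 0.0955 -0.001 0 0.01 0';python3 -m crank '0 0 0 0 0 0;0 0 0 0 0 0;0 0 0 0 0 0;0 0 0 0 0 0;0 0 0 0 0 0' -1;python3 -m crank '0 -0.05 0 0 0 0;0 -0.1 0 0 0 0;0 -0.12 0 0 0 0;0 -0.12 0 0 0 0'; python3 -c "
from h import *
im=vision.camera('top');
for r in tins2(im): print(*r)
"; python3 go.py 489.7 -63 150 86
```

```text
time: 26.05
ee_pos: [0.4007, -0.3422, 0.0364]
tcp_rot: [-90.0, -0.1, -0.1]
wrist_force: [-3.7, 4.0, 6.2]
opening: 0.0585
time: 26.55
ee_pos: [0.4001, -0.342, 0.034]
tcp_rot: [-89.9, -0.0, -0.2]
wrist_force: [-0.0, 0.3, 0.1]
opening: 0.0855
time: 26.95
ee_pos: [0.4012, -0.3431, 0.1577]
tcp_rot: [-90.2, -0.3, -0.2]
wrist_force: [-0.5, -0.3, -0.1]
opening: 0.0853
[489.4 -62.9] [129.3  59.5] -4.1
row [0.0883 0.0052 0.2799] [ 2.000e-03 -1.504e+00  1.000e-03] q [-41.   1.  -4.  85.   0.  50.] F [ 0.2  0.1 -0.9] T [ 0.071  0.011 -0.003] op 0.0853
```

```bash
python3 -m crank '0.088 0 0.28 0 -1.504 0;0.088 0 0.28 0 -1.504 0;0.088 0 0.28 0 -1.504 0;0.088 0 0.28 0 -1.504 0;0.088 0 0.28 0 -1.504 0;0.088 0 0.28 0 -1.504 0;0.088 0 0.28 0 -1.504 0;0.088 0 0.28 0 -1.504 0'; python3 go.py 489.5 -62.9 100 86
```

```text
time: 27.8
ee_pos: [0.4883, -0.0606, 0.1521]
tcp_rot: [-89.8, -0.0, 69.1]
wrist_force: [0.0, 0.7, 0.3]
opening: 0.0856
row [-0.0017  0.0521 -0.0021] [-0.003 -0.295  0.001] q [-7. -4. -9. 85.  0. 14.] F [0.  0.7 0.3] T [-0.004 -0.022 -0.008] op 0.0856
```

```bash
python3 -m crank '-0.0015 0.02 -0.002 -0.003 -0.295 0;-0.0015 0.052 -0.002 -0.003 -0.295 0;-0.0015 0.052 -0.002 -0.003 -0.295 0;-0.0015 0.052 -0.002 -0.003 -0.295 0;-0.0015 0.052 -0.002 -0.003 -0.295 0'; python3 go.py 489.5 -62.9 34 86
```

```text
time: 28.3
ee_pos: [0.4904, -0.0645, 0.1031]
tcp_rot: [-90.2, -0.0, 85.3]
wrist_force: [-0.7, -0.2, -0.3]
opening: 0.0854
row [0.0015 0.0691 0.0013] [ 0.004 -0.012  0.001] q [ -8.  -3. -14.  79.   0.  -3.] F [-0.7 -0.2 -0.3] T [-0.04  -0.017  0.038] op 0.0854
```

```bash
python3 -m crank '0.001 0.04 0.001 0 -0.012 0;0.001 0.069 0.001 0 -0.012 0;0.001 0.069 0.001 0 -0.012 0;0.001 0.069 0.001 0 -0.012 0' -1; python3 -m crank '0 0 0 0 0 0;0 0 0 0 0 0;0 0 0 0 0 0;0 0 0 0 0 0;0 0 0 0 0 0;0 0 0 0 0 0' 1 70;  python3 -m crank '0 -0.05 0 0 0 0;0 -0.1 0 0 0 0;0 -0.13 0 0 0 0;0 -0.13 0 0 0 0;0 -0.13 0 0.4 0 0;0 -0.13 0 0.4 0 0;0 -0.13 0 0.4 0 0;0 -0.13 0 0.4 0 0' 1; python3 -m crank '0 0 0 0 0 0;0 0 0 -0.4 0 0;0 0 0 -0.4 0 0;0 0 0 -0.4 0 0;0 0 0 -0.4 0 0;0 0 0 -0.4 0 0;0 0 0 -0.4 0 0' | grep tcp_rot; python3 tq.py
python3 -m crank '0 0 0 -0.4 0 0;0 0 0 -0.4 0 0;0 0 0 -0.4 0 0;0 0 0 -0.4 0 0;0 0 0 -0.4 0 0;0 0 0 0 0 0;0 0 0 0 0 0;0 0 0 0 0 0';python3 -m crank '0 0 0 0 0 0;0 0 0 0 0 0;0 0 0 0 0 0;0 0 0 0 0 0'; python3 tq.py; python3 go.py 455 338 190 0
```

```text
time: 28.7
ee_pos: [0.4899, -0.0634, 0.0346]
tcp_rot: [-90.2, -0.0, 86.1]
wrist_force: [0.6, 0.3, 0.8]
opening: 0.0855
time: 29.3
ee_pos: [0.4907, -0.0636, 0.0356]
tcp_rot: [-90.4, -0.0, 86.2]
wrist_force: [-1.4, -0.3, 7.8]
opening: 0.0585
time: 30.1
ee_pos: [0.4896, -0.0633, 0.1585]
tcp_rot: [-66.7, -0.1, 86.2]
wrist_force: [-0.3, 0.2, -3.8]
opening: 0.0588
tcp_rot: [-90.2, -0.0, 86.2]
T [-0.012 -0.004  0.004] sd [0.017 0.027 0.021] F [ 0.5  0.4 -3.2]
time: 31.9
ee_pos: [0.491, -0.0635, 0.164]
tcp_rot: [-89.8, -0.0, 86.2]
wrist_force: [-0.2, 0.3, -3.3]
opening: 0.0587
time: 32.3
ee_pos: [0.4887, -0.0634, 0.164]
tcp_rot: [-90.3, -0.0, 86.2]
wrist_force: [-0.5, -0.4, -3.7]
opening: 0.0586
T [0.014 0.012 0.011] sd [0.04  0.015 0.031] F [-0.1  0.1 -3.3]
row [ 0.3982 -0.0264  0.0604] [0.003 1.504 0.004] q [-7. -4. -8. 86.  0. -4.] F [-1.2 -0.4 -3.6] T [ 0.016 -0.002  0.001] op 0.0581
```

Silent, so it goes to the carrier's middle slot.

```bash
python3 -m crank '0.398 -0.026 0.06 0.003 1.504 0;0.398 -0.026 0.06 0.003 1.504 0;0.398 -0.026 0.06 0.003 1.504 0;0.398 -0.026 0.06 0.003 1.504 0;0.398 -0.026 0.06 0.003 1.504 0;0.398 -0.026 0.06 0.003 1.504 0;0.398 -0.026 0.06 0.003 1.504 0;0.398 -0.026 0.06 0.003 1.504 0'; python3 go.py 455 338 130 0
```

```text
time: 33.4
ee_pos: [0.4596, 0.2921, 0.1866]
tcp_rot: [-90.0, -0.2, 24.7]
wrist_force: [1.6, -0.9, -3.5]
opening: 0.0583
row [0.0148 0.0567 0.0436] [-0.001  0.431  0.003] q [32.  3.  2. 89.  0. 98.] F [ 1.6 -0.9 -3.5] T [-0.075 -0.002 -0.133] op 0.0583
```

```bash
python3 -m crank '0.015 0.03 0.044 0 0.431 0;0.015 0.03 0.044 0 0.431 0;0.015 0.056 0.044 0 0.431 0;0.015 0.056 0.044 0 0.431 0;0.015 0.056 0.044 0 0.431 0;0.015 0.056 0.044 0 0.431 0;0.015 0.056 0.044 0 0.431 0'; python3 go.py 455 338 36 0
```

```text
time: 34.1
ee_pos: [0.4558, 0.3367, 0.1317]
tcp_rot: [-89.8, -0.2, 0.4]
wrist_force: [0.0, 0.1, -3.9]
opening: 0.0584
row [-0.001   0.0957  0.0011] [-0.003  0.007  0.003] q [ 36.   6.  -1.  83.   0. 126.] F [ 0.   0.1 -3.9] T [0.055 0.058 0.002] op 0.0584
```

```bash
python3 -m crank '-0.001 0.05 0.001 0 0.007 0;-0.001 0.085 0.001 0 0.007 0;-0.001 0.093 0.001 0 0.007 0;-0.001 0.095 0.001 0 0.007 0;-0.001 0.096 0.001 0 0.007 0;-0.001 0.096 0.001 0 0.007 0';python3 -m crank '0 0 0 0 0 0;0 0 0 0 0 0;0 0 0 0 0 0;0 0 0 0 0 0;0 0 0 0 0 0' -1;python3 -m crank '0 -0.05 0 0 0 0;0 -0.1 0 0 0 0;0 -0.15 0 0 0 0;0 -0.19 0 0 0 0;0 -0.19 0 0 0 0'; python3 go.py 655 161 210 0
```

```text
time: 34.7
ee_pos: [0.4547, 0.3379, 0.0357]
tcp_rot: [-89.9, -0.1, -0.1]
wrist_force: [-2.5, -2.1, 2.2]
opening: 0.0592
time: 35.2
ee_pos: [0.4543, 0.3379, 0.0343]
tcp_rot: [-89.9, -0.1, -0.1]
wrist_force: [-0.7, -0.3, -0.4]
opening: 0.0854
time: 35.7
ee_pos: [0.4554, 0.3386, 0.2308]
tcp_rot: [-89.6, -0.5, -0.1]
wrist_force: [0.0, 0.4, -0.4]
opening: 0.0852
row [ 0.1996  0.0213 -0.1775] [-0.007 -0.001  0.009] q [ 37.   7.  10.  93.   0. 127.] F [ 0.   0.4 -0.4] T [-0.     0.004 -0.023] op 0.0852
```

```bash
python3 -m crank '0.2 0.02 -0.1775 -0.007 0 0.009;0.2 0.02 -0.1775 -0.007 0 0.009;0.2 0.02 -0.1775 -0.007 0 0.009;0.2 0.02 -0.1775 -0.007 0 0.009;0.2 0.02 -0.1775 -0.007 0 0.009;0.2 0.02 -0.1775 -0.007 0 0.009;0.2 0.02 -0.1775 -0.007 0 0.009;0.2 0.02 -0.1775 -0.007 0 0.009' -0.5; python3 go.py 655 161 88 0
python3 -c "
from h import *
im=vision.camera('side');cv2.imwrite('pics/s6.png',im[:,:,::-1])"
```

```text
time: 36.5
ee_pos: [0.6536, 0.1597, 0.2035]
tcp_rot: [-90.3, 0.5, -0.1]
wrist_force: [-0.3, 0.2, 0.8]
opening: 0.0639
row [0.0024 0.1154 0.0019] [ 0.005 -0.002 -0.009] q [ 14.  23.  27.  95.  -0. 104.] F [-0.3  0.2  0.8] T [ 0.024 -0.033 -0.004] op 0.0639
```

View pics/s6.png

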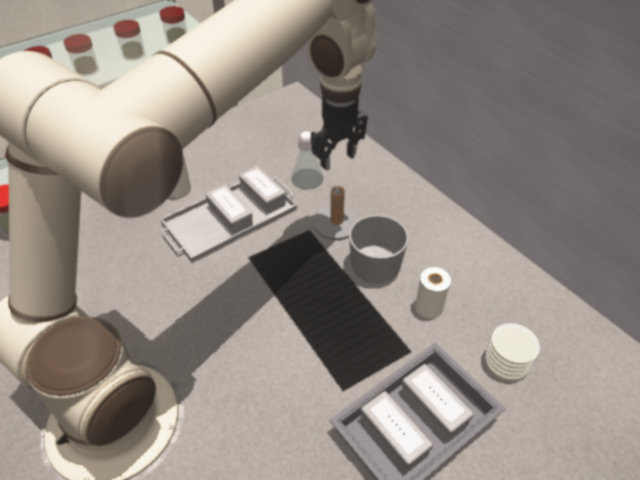

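The gripper is straddling above the core at (338,190), and both trays hold two tins each. Next I go down, grip gently and lift.

```bash
python3 -m crank '0.001 0.04 0.001 0.004 0 -0.009;0.001 0.08 0.001 0.004 0 -0.009;0.001 0.115 0.001 0.004 0 -0.009;0.001 0.115 0.001 0.004 0 -0.009;0.001 0.115 0.001 0.004 0 -0.009' -0.5; python3 -m crank '0 0 0 0 0 0;0 0 0 0 0 0;0 0 0 0 0 0;0 0 0 0 0 0;0 0 0 0 0 0;0 0 0 0 0 0' 1 20;  python3 -m crank '0 -0.05 0 0 0 0;0 -0.09 0 0 0 0;0 -0.13 0 0 0 0;0 -0.14 0 0 0 0;0 -0.14 0 0 0 0;0 -0.14 0 0 0 0'; python3 go.py 644 0.5 225 0
```

```text
time: 37.05
ee_pos: [0.6533, 0.1611, 0.0904]
tcp_rot: [-90.1, -0.1, 0.0]
wrist_force: [0.1, 0.2, 0.6]
opening: 0.0642
time: 37.65
ee_pos: [0.6552, 0.1605, 0.0918]
tcp_rot: [-90.0, -0.3, -0.1]
wrist_force: [0.3, -0.0, 7.4]
opening: 0.0322
time: 38.25
ee_pos: [0.6537, 0.1603, 0.2281]
tcp_rot: [-90.1, -0.0, -0.1]
wrist_force: [1.3, 0.2, -1.6]
opening: 0.0323
row [-0.0095  0.0034 -0.1598] [ 0.002 -0.001  0.   ] q [ 14.  23.  30.  97.  -0. 104.] F [ 1.3  0.2 -1.6] T [ 0.019 -0.014  0.022] op 0.0323
```

```bash
python3 -m crank '-0.009 0 -0.16 0 0 0;-0.009 0 -0.16 0 0 0;-0.009 0 -0.16 0 0 0;-0.009 0 -0.16 0 0 0;-0.009 0 -0.16 0 0 0;-0.009 0 -0.16 0 0 0'; python3 -m crank '0 0.05 0 0 0 0;0 0.1 0 0 0 0;0 0.126 0 0 0 0;0 0.126 0 0 0 0;0 0.126 0 0 0 0'; python3 -m crank '0 0 0 0 0 0;0 0 0 0 0 0;0 0 0 0 0 0;0 0 0 0 0 0' 0; python3 -m crank '0 -0.05 0 0 0 0;0 -0.1 0 0 0 0;0 -0.14 0 0 0 0;0 -0.14 0 0 0 0';python3 go.py 661 -162 210 0; python3 -c "
from h import *
im=vision.camera('side');cv2.imwrite('pics/s7.png',cv2.resize(im[150:350,270:520,::-1],None,fx=2.5,fy=2.5))"
```

```text
time: 38.85
ee_pos: [0.6443, 0.001, 0.2283]
tcp_rot: [-90.1, 0.0, -0.1]
wrist_force: [0.1, -0.2, -0.9]
opening: 0.0324
time: 39.35
ee_pos: [0.6448, 0.0016, 0.104]
tcp_rot: [-90.1, -0.1, 0.0]
wrist_force: [0.1, -0.2, 0.2]
opening: 0.032
time: 39.75
ee_pos: [0.6452, 0.0002, 0.1044]
tcp_rot: [-90.1, -0.2, -0.1]
wrist_force: [0.5, 0.7, -0.3]
opening: 0.0426
time: 40.15
ee_pos: [0.646, 0.0003, 0.2508]
tcp_rot: [-90.1, -0.6, -0.1]
wrist_force: [0.3, 0.1, 0.3]
opening: 0.0428
row [ 0.0148  0.0412 -0.1622] [ 0.001 -0.002  0.011] q [ 0. 18. 27. 98. -0. 90.] F [0.3 0.1 0.3] T [ 0.019 -0.032 -0.034] op 0.0428
```

View pics/s7.png

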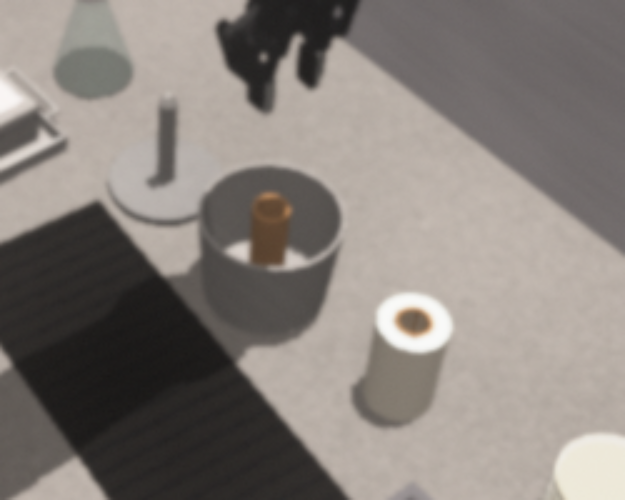

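The core is standing in the bin (crop (270,230)) and the spindle is bare. The roll is next.

```bash
python3 -c "
from h import *
print(plane('side',[[336.8,190],[337,188.5]],.118)*1000)"; python3 -m crank '0.015 0.04 -0.162 0 0 0.011;0.015 0.04 -0.162 0 0 0.011;0.015 0.04 -0.162 0 0 0.011;0.015 0.04 -0.162 0 0 0.011;0.015 0.04 -0.162 0 0 0.011;0.015 0.04 -0.162 0 0 0.011' -1; python3 go.py 661 -162 78 0
```

```text
[[651.51866159 157.08247252]
 [655.07851129 160.9199208 ]]
time: 40.8
ee_pos: [0.6592, -0.1613, 0.2032]
tcp_rot: [-90.0, 0.6, -0.1]
wrist_force: [0.2, 0.8, -0.1]
opening: 0.0853
row [ 0.0032  0.1252 -0.0006] [ 0.001 -0.002 -0.011] q [-14.  24.  28.  95.  -0.  76.] F [ 0.2  0.8 -0.1] T [ 0.034 -0.069  0.038] op 0.0853
```

```bash
python3 -m crank '0.002 0.05 -0.001 0 0 -0.011;0.002 0.09 -0.001 0 0 -0.011;0.002 0.125 -0.001 0 0 -0.011;0.002 0.125 -0.001 0 0 -0.011;0.002 0.125 -0.001 0 0 -0.011' -1; python3 go.py 661 -162 78 0; python3 -m crank '0 0 0 0 0 0;0 0 0 0 0 0;0 0 0 0 0 0;0 0 0 0 0 0;0 0 0 0 0 0;0 0 0 0 0 0' 1 40;  python3 -m crank '0 -0.05 0 0 0 0;0 -0.09 0 0 0 0;0 -0.13 0 0 0 0;0 -0.15 0 0 0 0;0 -0.15 0 0 0 0;0 -0.15 0 0 0 0'; python3 go.py 655 161 230 0
```

```text
time: 41.3
ee_pos: [0.6604, -0.1615, 0.0799]
tcp_rot: [-90.1, -0.1, 0.0]
wrist_force: [-0.4, 0.5, 0.7]
opening: 0.0857
row [ 0.0006  0.0019 -0.0005] [0.001 0.    0.002] q [-14.  23.  13.  80.  -0.  76.] F [-0.4  0.5  0.7] T [ 0.018 -0.044  0.066] op 0.0857
time: 41.9
ee_pos: [0.6616, -0.1628, 0.0823]
tcp_rot: [-90.1, -0.3, -0.1]
wrist_force: [-1.5, 1.6, 7.4]
opening: 0.0614
time: 42.5
ee_pos: [0.6603, -0.1627, 0.2287]
tcp_rot: [-90.1, -0.1, -0.1]
wrist_force: [0.3, 0.1, -2.9]
opening: 0.0613
row [-0.0057 -0.0018  0.3237] [ 0.002 -0.001  0.002] q [-14.  24.  31.  97.  -0.  76.] F [ 0.3  0.1 -2.9] T [-0.019 -0.066 -0.083] op 0.0613
```

```bash
python3 -m crank '-0.006 -0.002 0.324 0 0 0;-0.006 -0.002 0.324 0 0 0;-0.006 -0.002 0.324 0 0 0;-0.006 -0.002 0.324 0 0 0;-0.006 -0.002 0.324 0 0 0;-0.006 -0.002 0.324 0 0 0;-0.006 -0.002 0.324 0 0 0;-0.006 -0.002 0.324 0 0 0'; python3 go.py 655 161 206 0; python3 -c "
from h import *
im=vision.camera('side');cv2.imwrite('pics/s8.png',cv2.resize(im[90:290,220:470,::-1],None,fx=3.2,fy=3))"
```

```text
time: 43.3
ee_pos: [0.6534, 0.165, 0.2275]
tcp_rot: [-90.1, 0.1, 0.2]
wrist_force: [-0.3, -0.3, -2.5]
opening: 0.0613
row [ 0.0016  0.0215 -0.004 ] [ 0.002  0.003 -0.002] q [ 14.  23.  30.  97.  -0. 104.] F [-0.3 -0.3 -2.5] T [-0.078 -0.046  0.071] op 0.0613
```

View pics/s8.png

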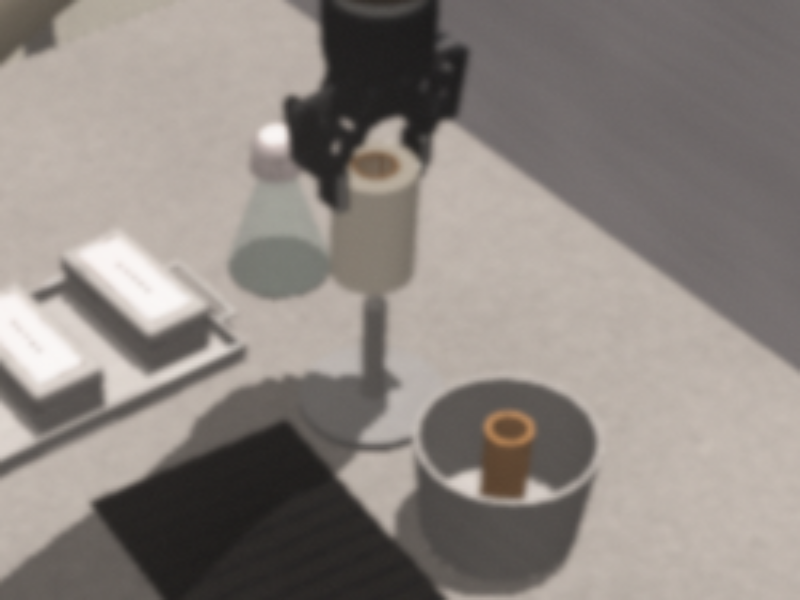

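The roll hangs upright above the spindle (crop tip at (375,300)). I'll settle, then lower it slowly.

```bash
python3 -m crank '0 0 0 0 0 0;0 0 0 0 0 0;0 0.01 0 0 0 0;0 0.01 0 0 0 0' | grep pos; python3 go.py 655 160.8 170 0
```

```text
ee_pos: [0.6542, 0.1603, 0.2184]
row [0.0008 0.0484 0.0006] [ 0.002 -0.003 -0.001] q [ 14.  23.  28.  96.  -0. 104.] F [ 0.4 -0.2 -2.8] T [-0.036  0.003 -0.004] op 0.0613
```

```bash
python3 -m crank '0.0008 0.012 0.0006 0 0 0;0.0008 0.022 0.0006 0 0 0;0.0008 0.032 0.0006 0 0 0;0.0008 0.042 0.0006 0 0 0;0.0008 0.05 0.0006 0 0 0;0.0008 0.05 0.0006 0 0 0'; python3 go.py 655 160.8 94 0
```

```text
time: 44.35
ee_pos: [0.6547, 0.1618, 0.1686]
tcp_rot: [-90.1, 0.0, -0.1]
wrist_force: [-0.5, 0.0, -1.5]
opening: 0.0611
row [ 0.0003  0.0746 -0.0008] [ 0.002 -0.001 -0.001] q [ 14.  22.  22.  90.  -0. 104.] F [-0.5  0.  -1.5] T [ 0.03  -0.076 -0.002] op 0.0611
```

```bash
python3 -m crank '0 0.02 0 0 0 0;0 0.04 0 0 0 0;0 0.06 0 0 0 0;0 0.07 0 0 0 0;0 0.074 0 0 0 0;0 0.075 0 0 0 0;0 0.075 0 0 0 0'; python3 go.py 655 161 92 0
```

```text
time: 45.05
ee_pos: [0.6558, 0.1619, 0.0963]
tcp_rot: [-90.1, -0.2, -0.1]
wrist_force: [-0.5, 0.4, -1.9]
opening: 0.0614
row [-0.0008  0.0043 -0.0009] [ 0.001 -0.001  0.003] q [ 14.  22.  14.  82.  -0. 104.] F [-0.5  0.4 -1.9] T [-0.026  0.008  0.004] op 0.0614
```

```bash
python3 -m crank '0 0.003 0 0 0 0;0 0.003 0 0 0 0;0 0.003 0 0 0 0;0 0.003 0 0 0 0'; python3 -m crank '0 0 0 0 0 0;0 0 0 0 0 0;0 0 0 0 0 0;0 0 0 0 0 0;0 0 0 0 0 0' -1; python3 -m crank '0 -0.05 0 0 0 0;0 -0.1 0 0 0 0;0 -0.15 0 0 0 0;0 -0.15 0 0 0 0;0 -0.15 0 0 0 0'; python3 go.py 400 0 300 0
```

```text
time: 45.45
ee_pos: [0.6555, 0.1618, 0.0925]
tcp_rot: [-90.1, -0.1, -0.1]
wrist_force: [-0.9, -0.0, -1.5]
opening: 0.0616
time: 45.95
ee_pos: [0.6554, 0.1618, 0.0924]
tcp_rot: [-90.1, -0.1, -0.1]
wrist_force: [-0.4, -0.1, -0.0]
opening: 0.0852
time: 46.45
ee_pos: [0.6558, 0.1622, 0.244]
tcp_rot: [-90.0, -0.3, -0.1]
wrist_force: [0.2, -0.5, -0.4]
opening: 0.0854
row [-0.2554 -0.0571 -0.1625] [ 0.001 -0.001  0.005] q [ 14.  23.  32.  99.  -0. 104.] F [ 0.2 -0.5 -0.4] T [0.007 0.006 0.065] op 0.0854
```

```bash
python3 -m crank '-0.255 -0.05 -0.16 0 0 0;-0.255 -0.05 -0.16 0 0 0;-0.255 -0.05 -0.16 0 0 0;-0.255 -0.05 -0.16 0 0 0;-0.255 -0.05 -0.16 0 0 0;-0.255 -0.05 -0.16 0 0 0;-0.255 -0.05 -0.16 0 0 0;-0.255 -0.05 -0.16 0 0 0';python3 -c "
from h import *
a=vision.camera('side');b=vision.camera('top');cv2.imwrite('pics/s9.png',a[...,::-1]);cv2.imwrite('pics/t9.png',b[...,::-1])
print(bot.get_obs()['wrist_force'])
for c in cnts(b.max(2)>105,400):
    r=rect('top',c,.052)
    if 80<r[1][0]<150 and 30<r[1][1]<75: print(*r)
"
```

```text
time: 47.25
ee_pos: [0.3992, 0.0019, 0.2918]
tcp_rot: [-90.1, -0.1, -0.2]
wrist_force: [0.1, 0.4, -0.2]
opening: 0.0855
[-0.55581249  0.0284502   0.6590087 ]
[-18.6 143.8] [122.4  33.8] 89.3
[123.5 856.6] [135.5  59.9] 0.0
[ 502.1 -342.3] [122.2  52. ] 89.4
[562.1 351.8] [125.7  59.7] -88.9
[547.2 858.3] [137.6  63.7] 0.4
```

View pics/s9.png

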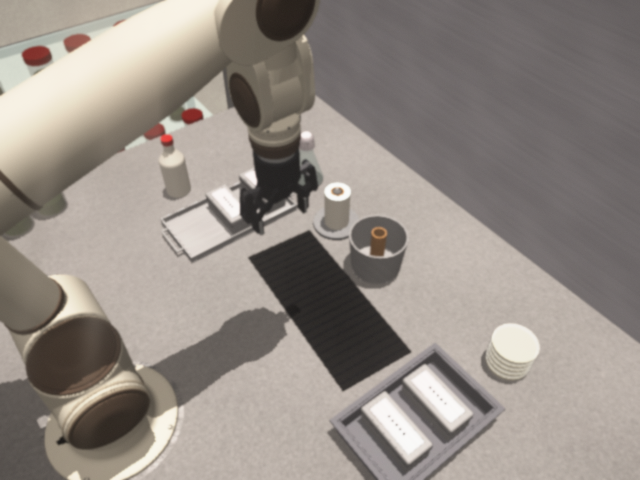

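View pics/t9.png

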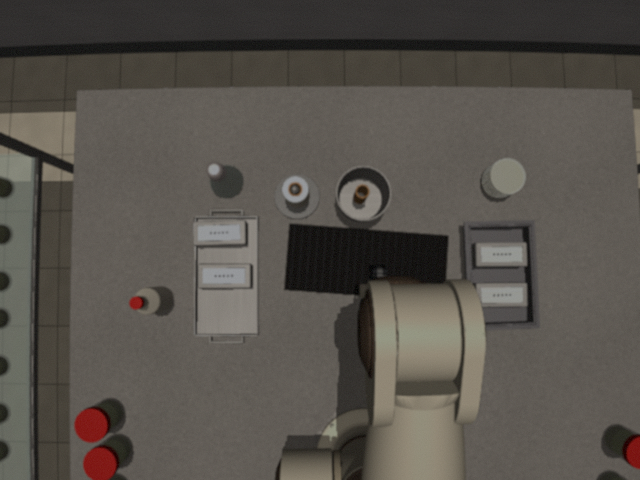

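The roll is on the spindle at (295,188), the core is in the bin, and there are two tins in the tub. But the far carrier tin at (219,233) has shifted and overlaps the carrier's edge, so I'll move clear and look closer.

```bash
python3 -m crank '0.05 -0.02 -0.2 0 0 0;0.05 -0.02 -0.2 0 0 0;0.05 -0.02 -0.2 0 0 0;0.05 -0.02 -0.2 0 0 0;0.05 -0.02 -0.2 0 0 0;0.05 -0.02 -0.2 0 0 0'|head -2;python3 -c "
from h import *
a=vision.camera('side');b=vision.camera('top')
A=cv2.resize(a[120:270,150:370,::-1],None,fx=3,fy=3,interpolation=2);B=cv2.resize(b[200:350,180:275,::-1],None,fx=3,fy=3,interpolation=2)
cv2.imwrite('pics/s10.png',cv2.resize(np.hstack([A,B]),None,fx=.84,fy=.84))
cv2.imwrite('pics/t10.png',b[...,::-1]); cv2.imwrite('pics/sf10.png',a[...,::-1])
m=np.zeros((480,640),bool);m[150:350,185:275]=1
for c in cnts((b[...,2].astype(int)>=b[...,0])&(b.min(2)>105),60):
    (M)=cv2.moments(c);u=[M['m10']/M['m00'],M['m01']/M['m00']];print(np.round(u,1),cv2.contourArea(c),*rect('top',c,.052))
"
```

```text
time: 47.95
ee_pos: [0.4507, -0.1986, 0.3103]
[223.7 275.4] 560.5 [454.7 339.1] [99.9 36.3] -89.7
[219.1 232.3] 544.5 [560.8 351.9] [100.9  34.3] 89.5
[294.8 188.8] 481.0 [666.4 165.7] [62.1 61.4] -0.5
```

View pics/s10.png

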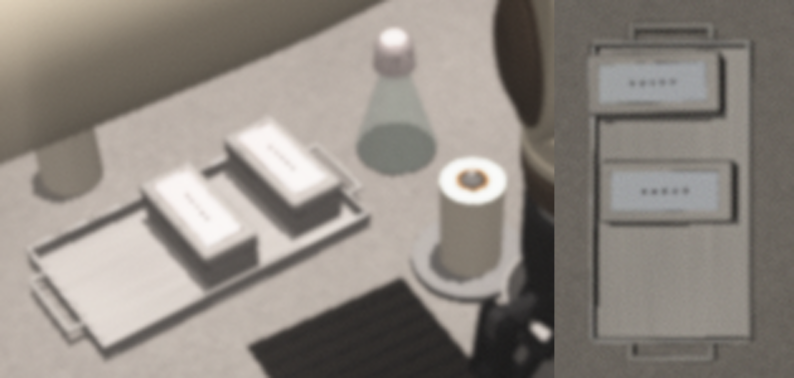

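The tin was knocked by about (+11,+13) mm and now leans on the wall, possibly riding on it. I'll pick it up again and re-lay it.

```bash
python3 -c "
from h import *
print(plane('top',[[294.8,188.8]],.11)*1000)"
python3 go.py 560 350.5 230 0
```

```text
[[655.04770221 161.55440427]]
row [0.1097 0.0812 0.5474] [ 0. -0. -0.] q [-24.  -1.  12. 103.  -0.  66.] F [-0.4 -0.5  0.4] T [-0.009 -0.001 -0.046] op 0.0853
```

```bash
python3 -m crank '0.11 0.04 0.547 0 0 0;0.11 0.04 0.547 0 0 0;0.11 0.04 0.547 0 0 0;0.11 0.04 0.547 0 0 0;0.11 0.04 0.547 0 0 0;0.11 0.04 0.547 0 0 0;0.11 0.04 0.547 0 0 0;0.11 0.04 0.547 0 0 0' -0.75;  python3 go.py 560 350.5 130 0
```

```text
time: 48.85
ee_pos: [0.5275, 0.1973, 0.2836]
tcp_rot: [-90.1, -0.1, 0.1]
wrist_force: [1.6, -0.2, 1.0]
opening: 0.0747
row [0.0324 0.1535 0.1534] [0.001 0.002 0.002] q [ 21.   8.  18. 100.  -0. 110.] F [ 1.6 -0.2  1. ] T [-0.036  0.032 -0.068] op 0.0747
```

```bash
python3 -m crank '0.032 0.1 0.153 0 0.002 0.002;0.032 0.1 0.153 0 0.002 0.002;0.032 0.153 0.153 0 0.002 0.002;0.032 0.153 0.153 0 0.002 0.002;0.032 0.153 0.153 0 0.002 0.002;0.032 0.153 0.153 0 0.002 0.002;0.032 0.153 0.153 0 0.002 0.002';  python3 go.py 560 350.5 36 0
```

```text
time: 49.55
ee_pos: [0.5608, 0.3463, 0.1318]
tcp_rot: [-90.1, -0.0, -0.1]
wrist_force: [0.2, 0.7, 0.3]
opening: 0.0746
row [-0.0008  0.0958  0.0043] [ 0.001 -0.002  0.   ] q [ 32.  19.  15.  85.  -0. 122.] F [0.2 0.7 0.3] T [ 0.006 -0.009  0.003] op 0.0746
```

```bash
python3 -m crank '-0.001 0.04 0.002 0 0 0;-0.001 0.07 0.002 0 0 0;-0.001 0.085 0.002 0 0 0;-0.001 0.095 0.002 0 0 0;-0.001 0.095 0.002 0 0 0;-0.001 0.095 0.002 0 0 0'; python3 -m crank '0 0 0 0 0 0;0 0 0 0 0 0;0 0 0 0 0 0;0 0 0 0 0 0;0 0 0 0 0 0;0 0 0 0 0 0' 1 60;python3 -m crank '0 -0.02 0 0 0 0;0 -0.04 0 0 0 0;0 -0.05 0 0 0 0;0 -0.05 0 0 0 0;0 -0.05 0 0 0 0;0 -0.05 0 0 0 0'
python3 -c "
from h import *
a=vision.camera('side')
cv2.imwrite('pics/s11.png',cv2.resize(a[120:270,150:370,::-1],None,fx=3.4,fy=3.4,interpolation=2))"; python3 go.py 550 338 86 0
```

```text
time: 50.15
ee_pos: [0.561, 0.3481, 0.0373]
tcp_rot: [-90.0, -0.1, -0.2]
wrist_force: [0.3, -0.0, -0.4]
opening: 0.0748
time: 50.75
ee_pos: [0.5611, 0.3485, 0.0375]
tcp_rot: [-90.0, -0.1, -0.2]
wrist_force: [-0.3, -0.7, 5.9]
opening: 0.0588
time: 51.35
ee_pos: [0.5597, 0.3477, 0.0839]
tcp_rot: [-90.1, 0.1, -0.2]
wrist_force: [-0.1, 0.7, -2.6]
opening: 0.0588
row [-0.0097 -0.002  -0.0098] [ 0.002 -0.003 -0.002] q [ 32.  20.  10.  80.  -0. 122.] F [ 0.3 -0.1 -2.3] T [-0.006 -0.056 -0.009] op 0.0587
```

View pics/s11.png

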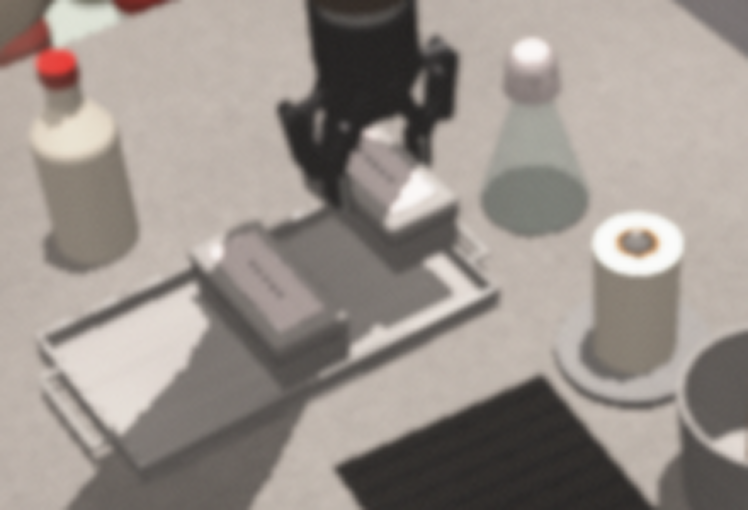

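The tin is held about level. I'll re-lay it at the slot centre (TCP y 335 to allow for the grip offset).

```bash
python3 -m crank '-0.01 0 -0.013 0 0 0;-0.01 0 -0.013 0 0 0;-0.01 0.02 -0.013 0 0 0;-0.01 0.04 -0.013 0 0 0;-0.01 0.046 -0.013 0 0 0;-0.01 0.049 -0.013 0 0 0;-0.01 0.049 -0.013 0 0 0'; python3 -m crank '0 0 0 0 0 0;0 0 0 0 0 0;0 0 0 0 0 0;0 0 0 0 0 0;0 0 0 0 0 0' -0.75; python3 -m crank '0 -0.05 0 0 0 0;0 -0.1 0 0 0 0;0 -0.15 0 0 0 0;0 -0.2 0 0 0 0;0 -0.25 0 0 0 0;0 -0.25 0 0 0 0'; python3 go.py 450 0 300 0
```

```text
time: 52.1
ee_pos: [0.55, 0.3352, 0.0374]
tcp_rot: [-90.1, 0.0, -0.2]
wrist_force: [-2.2, -2.2, 3.3]
opening: 0.0589
time: 52.6
ee_pos: [0.5502, 0.335, 0.0362]
tcp_rot: [-90.1, 0.0, -0.2]
wrist_force: [-0.7, -0.3, -0.2]
opening: 0.0747
time: 53.2
ee_pos: [0.5514, 0.336, 0.295]
tcp_rot: [-89.7, -0.6, -0.2]
wrist_force: [-0.1, 0.0, 0.6]
opening: 0.0749
row [-0.1003 -0.0076 -0.3363] [-0.005 -0.003  0.01 ] q [ 31.  20.  34. 103.  -0. 122.] F [-0.1  0.   0.6] T [0.043 0.    0.012] op 0.0749
```

```bash
python3 -m crank '-0.1 -0.01 -0.336 0 0 0;-0.1 -0.01 -0.336 0 0 0;-0.1 -0.01 -0.336 0 0 0;-0.1 -0.01 -0.336 0 0 0;-0.1 -0.01 -0.336 0 0 0;-0.1 -0.01 -0.336 0 0 0;-0.1 -0.01 -0.336 0 0 0;-0.1 -0.01 -0.336 0 0 0'|head -2;python3 -c "
from h import *
a=vision.camera('side');b=vision.camera('top')
m=cnts((b[...,2].astype(int)>=b[...,0])&(b.min(2)>95),60)
for c in m:
    M=cv2.moments(c);print(np.round([M['m10']/M['m00'],M['m01']/M['m00']],1),*rect('top',c,.052))
A=a[120:480,150:560,::-1];B=b[140:350,180:550,::-1]
cv2.imwrite('pics/s12.png',A);cv2.imwrite('pics/t12.png',cv2.resize(B,None,fx=2.1,fy=2.1,interpolation=2))
# two-view of roll top
M=[c for c in cnts((a.min(2)>150),60)]
for c in M:
    x,y,w,h=cv2.boundingRect(c)
    if 310<x<360 and 160<y<220: print('side roll',x,y,w,h,plane('side',[[x+w/2-.5,y+h/2-.5]],.11)*1000)
"
```

```text
time: 54.0
ee_pos: [0.4478, -0.0045, 0.2979]
[223.7 275.4] [454.8 339.1] [99.9 36.3] -89.7
[224.4 236.3] [550.9 338.3] [98.3 34.3] 89.5
[294.8 189. ] [665.2 165.7] [61.4 59.6] 89.5
```

View pics/t12.png

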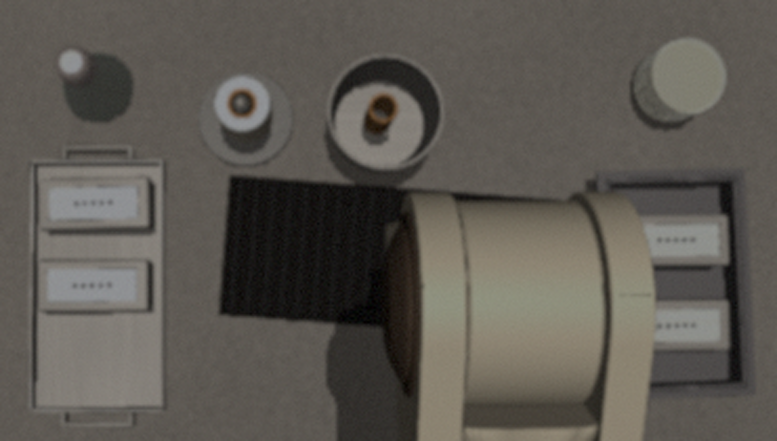

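View pics/s12.png

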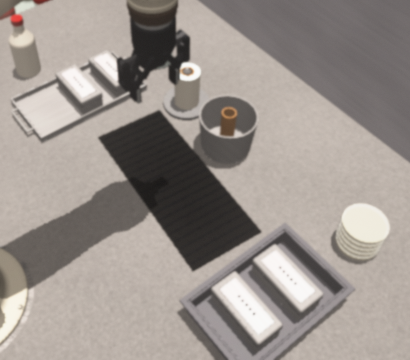

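Both carrier tins are centred at (551,338) and (455,339). Both tub tins lie flat, the core is in the bin, and the roll is seated with the spindle tip showing. Handing in.

```bash
python3 -c "
from workcell import bot
print(bot.job_done(), bot.get_obs()['wrist_force'])"
```

```text
the job is handed in; nothing more can be done
the job is handed in; nothing more can be done
```

The bench job is finished and handed in at about 54 s on the robot's clock; no verdict is reported.

- **Rattle test:** I tipped each of the four tins about 23° both ways and compared the wrist torque. The two starting at y ≈ +130 and +34 mm shifted by ±0.075 and ±0.066 Nm, so they rattle. The other two changed by less than 0.03 Nm, within the noise, so I took them as silent.
- **Tins:** the two rattling tins lie in the tub and the two silent ones in the carrier. One carrier tin was knocked about 17 mm against the wall partway through, so I picked it up and laid it back at (551, 338) mm.
- **Film:** the core stands in the bin. The roll is on the spindle, centred within about 1 mm. I judged it fully down from the gripper height at release (92.4 mm against 92.3 mm expected).

**Last checks:** the final pictures show both carrier tins flat and the flask, dishes and spray bottle apparently unmoved (judged by eye). In the last top view the arm hid part of the tub, but the side view shows both tub tins lying flat. A last attempt to measure the roll's height from the side camera found nothing.

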